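Set and lock the sliding leg of a small stand

ROBOT

A 6-joint arm with a two-finger parallel gripper is mounted at the origin on the work surface. World frame = base frame: x ahead of the robot, y to its left, z up, the work surface at z = 0. Lengths are in m, angles in rad, forces in N, time in s.
With the tool pointing down it reaches from about 0.425 to 0.95 m from the base axis. Payload 3.5 kg.
Tool frame: the origin (TCP) lies at the very end of the fingers, on their centre line; the grasp point (between the pads) lies 19 mm behind it; z points along the fingers, y is the line along which they close (so a half turn about z gives the same grasp; the last joint's range is limited). The gripper opens to 85 mm and grips with 20 to 120 N. Pads are 22 mm wide; open, the fingers measure 114 mm over their backs; the gripper's body (76 mm by 85 mm) begins 54 mm behind the grasp point. The pads swing forward as they close: fully open they stand 13 mm farther back than shut.
Start: joints at [1.107, 0.286, 1.577, -0, 1.279, -0.15], TCP at [0.208, 0.642, 0.231] pointing down, gripper open.
Joint ranges: [-2.77, 2.77], [-0.9, 2.22], [0.21, 2.48], [-1.53, 4.67], [0.24, 2.81], [-2.84, 2.84]. Speed limits (rad/s): [2.79, 2.79, 3.14, 3.14, 3.14, 3.14].

INTERFACE

Orientations are given as a unit quaternion [x, y, z, w].
In Python, from station import robot gives the robot as it stands. The module is installed in compiled form; this text tells all that it offers.
- The arm moves only by the shell command python3 -m pendant 'ROWS'. ROWS is JSON, a list of rows, each an object with "rot": the turn, a rotation vector about the world's x, y, z in rad, a list of three; "slide": the shift along the world's x, y, z in mm, a list of three; "fingers": the finger opening in mm, from 0 to 85.4. A call has exactly 8 rows; each row shifts and turns the commanded pose from where the row before left it; what a row does not reach is not made up. A row lasts 1/10 s, in which the tool goes at most 50 mm and 8.59 degrees, less where a joint would pass 70% of its speed; a pose out of reach is approached as far as the arm can. A call with a gripper value outside its range is refused whole. The fingers move at their own pace and stop on an object; the grip force is fixed at half the most. Time passes only in rows, so rows that do not move let the fingers close, or fill a call up. It gives the time, the measured TCP pose, the force, the opening and the grip force at its end, in the units of the state.
- robot.observe(): the state, without advancing time (a new reading comes with each control period).
- robot.snapshot(name): name is "scene" or "top" or "wrist"; returns the picture (480x640x3 uint8, red, green, blue); there is no depth.
- robot.camera_model(name): a dict with "fx", "fy", "cx", "cy" (pixels), "D" ([k1, k2, p1, p2, k3] as OpenCV has them; the pictures are not rectified), "rvec" (rotation vector, rad) and "tvec" (3), from world to camera coordinates, as OpenCV has them. Camera axes: x right, y down, z forward; pixel columns grow to the right and rows downward; lengths in m; the calibration is good to about 2 mm. A picture is of the moment at which its call begins: read the wrist's pose just before it. camera_model takes no time and is no camera call; for the wrist camera it gives the pose at the moment of the call.
- robot.sign_off(): hands the job in; it is judged then, once.
Trained networks look in the newest picture that a camera, given by its name, has taken for a name from the list of things; names that differ only in an ending like _2 or _b are one class to them, and where a whole thing is asked for, a point or a joint stands for the part that bears it (a point fixed in the world has none). Each returns a list of dicts, best first, with "p" (0 to 1); they miss things now and then, are a little off and sometimes report something else, mostly with a low value. They report only what shows in the picture. A call takes as long as a camera call. They do not tell look-alikes from the thing itself.
- robot.search_frame(camera, query): "extent" ([centre column, centre row, width, height] in pixels, round what is visible of it).
The state is a dict: "time": time; "q": joint angles; "dq": joint speeds; "effort": joint torques, N m; "ee_pos": TCP position; "orientation": TCP orientation; "ft_force": force on the tool from outside, world axes, zero at the start; "moment": the same for the moment, N m; "opening": finger opening in m; "grip_force": force on a finger pad.
Only numpy, scipy, OpenCV 4.12 (cv2) and the standard library are available. Lean on these libraries where they do the work, as an engineer would, in place of code of your own. Each camera call takes 0.05 s, during which the arm holds its last target. There are 200 camera calls.

TASK

The small stand lying on its board has to be set to length and locked. First lift the roll of tape straight up off the stand's upright stud, where it is in the way of the cam lever, and set it down flat in the shallow tray without dropping it. Then slide the sprung leg out until its crossbar stands right above the dark marker strip on the board, hold it there while you press the cam lever fully shut against the leg (never shut the lever with the leg off the mark), and finish still holding: lever and leg pinched together between the fingers, leg on its mark; leave everything else on the bench alone.

Things in the scene. Friction and masses are not known exactly. Their poses are not given: they have to be found in the camera images.
- stand: The stand's fixed part: plywood board 230 (x) x 160 (y) x 8 mm thick, carrying at its rear a black block (50 x 56 mm, top with screw heads at 62 mm, centred at x = -105 mm) from which a 12 mm steel rod runs in +x inside the leg. Origin on the underside of the board (bench level), z up; +x is the direction in which the leg slides out, +y is the side on which the cam lever sits. The rod's axis is at y = 0, 38 mm high. Board from x = -130 to +100 mm. Fixed to the bench.
- leg (a joint): How far the leg has been slid out, in m: 0 = fully in (as it starts), stop at 0.085. A spring pulls it back in with 6 to 7.5 N all the way, so it runs back unless held. The leg carries, all moving with it: the clamp collar with the stud, the cam lever, the crossbar and a rubber end cap (26 mm diameter, ending 72 mm ahead of the crossbar's centre).
- leg_bar (a point): The leg itself: a bright aluminium square bar 142 mm long (x), 20 mm wide (y), 20 mm high, axes as the stand's; origin at its centre, 38 mm above the bench (28 to 48 mm). At its rear end is a black clamp collar (34 mm wide in y, 21 to 51 mm high, its front face 49 mm behind the bar's centre).
- crossbar (a point): Centre of the leg's aluminium crossbar, which lies across the leg like a T: 12 mm thick along the leg, 136 mm long across it (the outermost 16 mm at each end is a rubber cap 14 mm thick), 26 to 50 mm high. Its face towards the collar is 6 mm behind this point. Between it and the collar's front face are 49 mm of free bar, open from above on both sides, in which fingers fit; pushing the crossbar in +x slides the leg out.
- cam_lever (a joint): Angle of the black cam lever in rad: 0 = fully shut (stop), lying alongside the leg's +y face; starts open at 0.30 to 0.42, its tip swung away from the leg towards +y. Turns about the upright stud line; stiff (about 0.1 N m of friction), stays where left. It does not hold the leg against its spring by itself.
- lever_tip (a point): Free end of the cam lever, half-way up it. The lever is a flat paddle 45 mm long from its pivot, 6 mm thick, 25 to 47 mm high; shut, it spans y = 11 to 17 mm beside the leg (1 mm off the leg's face) and its tip ends 4 mm short of the crossbar's face. Shut, leg and lever together are 27 mm thick.
- stud_top (a point): Top centre of the upright steel stud (12 mm diameter, on the axis of the lever's pivot, 55 mm behind the crossbar's centre and 14 mm to the lever side of the leg's middle). The stud is 30 mm tall, from a 30 mm washer at 52 mm above the bench up to 82 mm.
- roll_center (a point): Centre (half-way up) of the roll of white tape: ring 64 mm outside diameter, 22 mm hole, 25 mm high, about 80 g, z up. At the start it lies flat round the stud on the washer, underside 52 mm above the bench, stud standing 5 mm proud of it; it overhangs the lever.
- marker: The length mark: a thin dark steel strip 6 mm wide (x), 150 mm long (y), 3 mm high, fixed across the board under the leg; both its ends show beyond the crossbar. Origin at the centre of its underside, axes as the stand's. The leg is at its mark when the crossbar's centre is straight above it (35 to 65 mm out).
- tray: White shallow open tray, 165 x 165 mm outside, walls 4 mm thick and 20 mm high, floor about 4 mm thick. Origin at the centre of its underside, x and y along its sides. Heavy.
- wall_hook: Bystander: chrome wall hook lying on its 60 x 26 mm back plate, 45 mm high. Leave alone.
- hinge: Bystander: black plastic hinge lying open, 56 x 60 mm, 10 mm high. Leave alone.
- screwdriver: Bystander: screwdriver 190 mm long. Leave alone.
- toggle_tip (a point): Bystander: tip of the toggle of a white switch plate (85 x 85 mm) that lies on the bench. Leave alone.
- mug: Bystander: white mug, 76 mm across, 90 mm high. Leave alone.
- tape_measure: Bystander: round grey tape measure, 64 mm across, 30 mm high. Leave alone.
There are look-alikes about, which are no part of the job. What is shaped like the part that bears roll_center but yellow is not meant.

How it is judged:
By the outcome, as a careful person would: the job done as asked, in the order asked, and still so for the second after the job is handed in, while the arm keeps its last pose, push and grip.
It also fails if it takes over 48 s, if anything falls off the work surface, if the arm or the gripper's body presses on something with over 40 N, if the wrist force passes 120 N, or if a joint passes its speed limit or range.

## Working session

There is one attempt and no reset: what is moved stays moved. The work goes in short steps, Python scripts to look and compute and a shell command to move; the robot and the scene stay as the last step left them, time stands still between calls to the robot, and variables do not carry over. Pictures are saved under pics/ and viewed, at most 10 in all, crops included, and the job is handed in when it is done.

```bash
mkdir -p pics; cat > h.py <<'E'
import numpy as np, cv2
from station import robot
def cm(n):
    m=robot.camera_model(n); K=np.array([[m['fx'],0,m['cx']],[0,m['fy'],m['cy']],[0,0,1.]])
    return K,np.array(m['D'],float),np.array(m['rvec'],float),np.array(m['tvec'],float)
def back(c,uv,z):
    K,D,r,t=c; R=cv2.Rodrigues(r)[0]
    p=cv2.undistortPoints(np.array(uv,float).reshape(-1,1,2),K,D).reshape(-1,2)
    d=np.c_[p,np.ones(len(p))]@R; o=-R.T@t
    return o+d*((z-o[2])/d[:,2])[:,None]
def proj(c,X):
    K,D,r,t=c; return cv2.projectPoints(np.array(X,float).reshape(-1,1,3),r,t,K,D)[0].reshape(-1,2)
def snap(n,f):
    im=robot.snapshot(n); cv2.imwrite('pics/'+f,im[:,:,::-1]); return im
E
python3 - <<'E'
from h import *
np.set_printoptions(precision=3,suppress=True)
for n in ['top','scene']:
    c=cm(n); im=snap(n,n+'1.png'); R=cv2.Rodrigues(c[2])[0]; print(n,-R.T@c[3],c[0][0,0])
    for q in ['roll_center','crossbar','stud_top','lever_tip','marker','tray','stand','leg_bar']:
        for d in robot.search_frame(n,q)[:3]:
            e=d['extent']; print(q,round(d['p'],2),np.round(e,1), back(c,[e[:2]],{'roll_center':.077,'crossbar':.05,'stud_top':.082,'lever_tip':.047,'tray':.02}.get(q,0.01))[0])
print(robot.observe())
E
```

```text
top [0.467 0.003 1.811] 618.357811228171
roll_center 0.95 [443.2 233.6  22.   22.1] [ 0.576 -0.345  0.077]
roll_center 0.89 [363.5 283.6  20.3  23.3] [ 0.442 -0.117  0.077]
roll_center 0.61 [389.4 235.2  24.2  17.6] [ 0.575 -0.194  0.077]
crossbar 0.82 [368.7 230.4  47.8  44.9] [ 0.592 -0.138  0.05 ]
crossbar 0.72 [235.1 272.5  70.   69.3] [0.482 0.244 0.05 ]
crossbar 0.53 [327.9 178.3  21.5   9.2] [ 0.745 -0.026  0.05 ]
stud_top 0.87 [368.6 229.2  55.2  44.1] [ 0.593 -0.136  0.082]
marker 0.57 [351.9 229.1   1.9  38. ] [ 0.6   -0.093  0.01 ]
tray 0.67 [237.4 275.   67.6  64.3] [0.475 0.242 0.02 ]
stand 0.88 [378.  232.3  82.2  57.3] [ 0.589 -0.168  0.01 ]
leg_bar 0.61 [368.  230.8  48.2  49.3] [ 0.594 -0.139  0.01 ]
scene [1.137 0.179 0.822] 441.95759605548835
roll_center 0.89 [238.4 200.1  26.2  23. ] [ 0.5   -0.219  0.077]
roll_center 0.8 [182.3 227.4  29.   25.8] [ 0.617 -0.304  0.077]
roll_center 0.77 [236.8 231.8  26.9  28. ] [ 0.591 -0.182  0.077]
crossbar 0.62 [168.9 173.2   4.9   9.3] [ 0.442 -0.447  0.05 ]
crossbar 0.59 [254.2 249.   63.4  56.4] [ 0.606 -0.137  0.05 ]
stud_
[... 222 characters left out ...]
0.572 0.483 0.01 ]
marker 0.49 [279.4 257.9  21.1  44.3] [ 0.584 -0.088  0.01 ]
tray 0.57 [433.2 261.2  93.6  82.6] [0.495 0.249 0.02 ]
stand 0.94 [247.3 257.  114.1  75.3] [ 0.604 -0.16   0.01 ]
leg_bar 0.75 [257.5 249.2  62.6  54.1] [ 0.576 -0.146  0.01 ]
{'time': 0.9, 'q': array([ 1.107,  0.286,  1.577, -0.   ,  1.279, -0.15 ]), 'dq': array([-0.   ,  0.001,  0.001, -0.   , -0.002,  0.002]), 'effort': array([  0.   , -40.595, -29.295,  -0.   ,   0.   ,   0.   ]), 'ee_pos': array([0.208, 0.642, 0.231]), 'orientation': array([0.156, 0.988, 0.   , 0.   ]), 'ft_force': array([ 0.542, -0.875,  0.139]), 'moment': array([-0.014,  0.026, -0.026]), 'grip_force': 0.0, 'opening': 0.08527847699960392}
```

View crops.

```bash
python3 - <<'E'
import cv2
a=cv2.imread('pics/top1.png'); b=cv2.imread('pics/scene1.png')
cv2.imwrite('pics/c1.png',cv2.resize(a[170:330,180:480],None,fx=2.66,fy=2.66,interpolation=cv2.INTER_CUBIC))
cv2.imwrite('pics/c2.png',cv2.resize(b[180:320,160:340],None,fx=4,fy=4,interpolation=cv2.INTER_CUBIC))
E
```

```text
(no output)
```

View pics/c1.png

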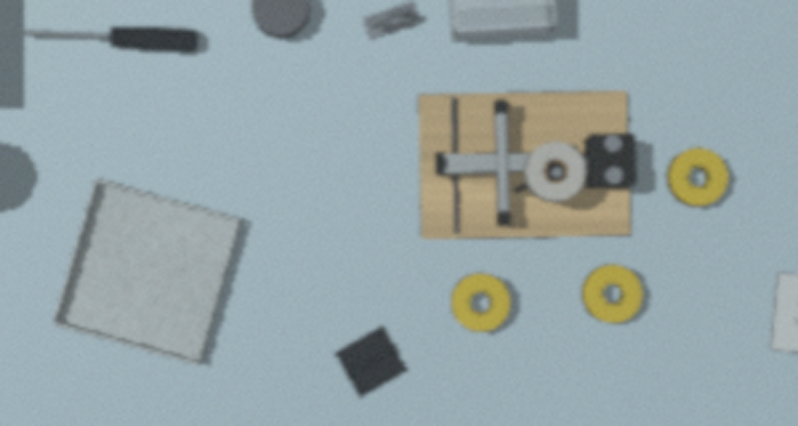

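View pics/c2.png

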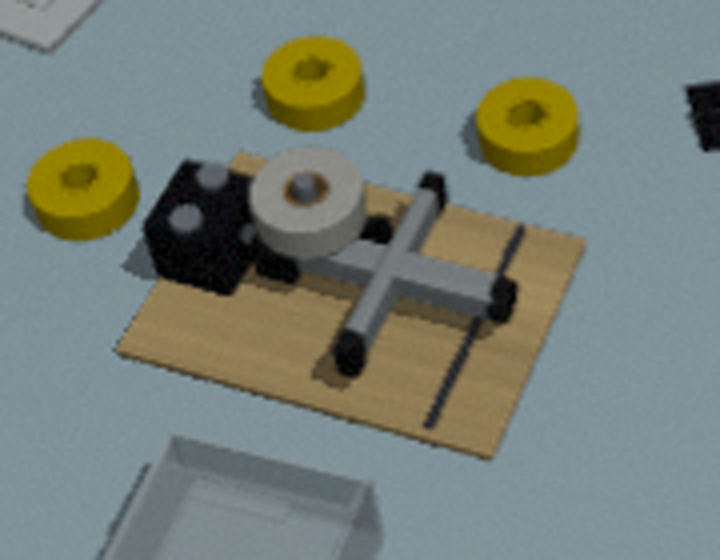

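The white roll on the stud is at top-picture pixel (389,234). The look-alikes are yellow rolls at (443,234), (363,284) and (411,280), so I choose the white one; the close crop shows it round the stud. The stand's +x points along world +y, and the marker is at top-picture column 351. The tray is at (237,272).

```bash
python3 -m pendant '[{"slide":[36,-34,0],"rot":[0,0,-0.138],"fingers":85},{"slide":[36,-34,0],"rot":[0,0,-0.138],"fingers":85},{"slide":[36,-34,0],"rot":[0,0,-0.138],"fingers":85},{"slide":[36,-34,0],"rot":[0,0,-0.138],"fingers":85},{"slide":[36,-34,0],"rot":[0,0,-0.138],"fingers":85},{"slide":[36,-34,0],"rot":[0,0,-0.138],"fingers":85},{"slide":[36,-34,0],"rot":[0,0,-0.138],"fingers":85},{"slide":[36,-34,0],"rot":[0,0,-0.138],"fingers":85}]'
python3 -m pendant '[{"slide":[7,-47,0],"rot":[0,0,-0.14],"fingers":85},{"slide":[7,-47,0],"rot":[0,0,0],"fingers":85},{"slide":[7,-47,0],"rot":[0,0,0],"fingers":85},{"slide":[7,-47,0],"rot":[0,0,0],"fingers":85},{"slide":[7,-47,0],"rot":[0,0,0],"fingers":85},{"slide":[7,-47,0],"rot":[0,0,0],"fingers":85},{"slide":[7,-47,0],"rot":[0,0,0],"fingers":85},{"slide":[7,-47,0],"rot":[0,0,0],"fingers":85}]'
python3 - <<'E'
from h import *
np.set_printoptions(precision=3,suppress=True)
im=snap('wrist','w1.png'); c=cm('wrist'); R=cv2.Rodrigues(c[2])[0]; print(-R.T@c[3],R[2],c[0][0,0])
hsv=cv2.cvtColor(cv2.imread('pics/top1.png'),cv2.COLOR_BGR2HSV)
m=cv2.inRange(hsv,(8,50,90),(22,140,255)); m=cv2.morphologyEx(m,cv2.MORPH_CLOSE,np.ones((9,9)))
ct=max(cv2.findContours(m,0,1)[0],key=cv2.contourArea); r=cv2.minAreaRect(ct); b=cv2.boxPoints(r); print(r,back(cm('top'),b,.008))
E
```

```text
time: 1.7
ee_pos: [0.4976, 0.3685, 0.2316]
orientation: [0.653, 0.757, 0.0, 0.0]
ft_force: [-0.3, 1.3, 0.6]
opening: 0.0852
grip_force: 0.0
time: 2.5
ee_pos: [0.5523, -0.0079, 0.2317]
orientation: [0.703, 0.712, 0.0, 0.0]
ft_force: [-0.1, 0.3, -0.6]
opening: 0.0851
grip_force: 0.0
[0.552 0.07  0.374] [ 0.004 -0.33  -0.944] 330.6644797473183
((334.5, 130.0), (260.0, 609.0), 90.0) [[ 1.303  0.84   0.008]
 [ 1.259 -0.962  0.008]
 [ 0.49  -0.919  0.008]
 [ 0.534  0.838  0.008]]
```

View pics/w1.png

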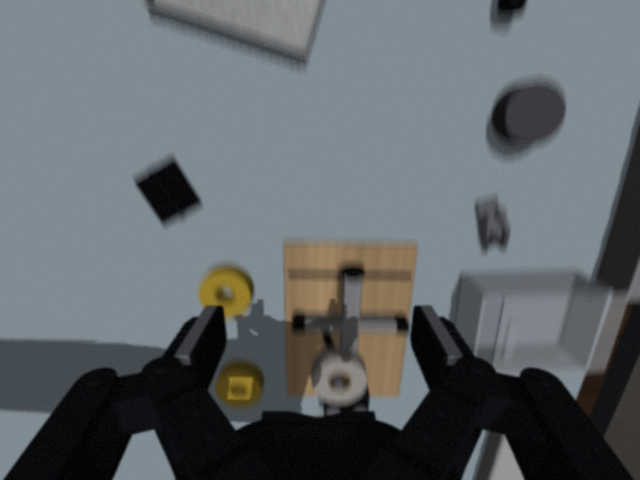

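The wrist picture shows the stand with the white roll at (341,378), the crossbar at (350,324), the marker at (350,273) and the board corners near (285,242) and (416,243). It is slightly motion-blurred, so I move closer and take a still one.

```bash
python3 -m pendant '[{"slide":[6,-25,0],"rot":[0,0,0],"fingers":85},{"slide":[6,-25,0],"rot":[0,0,0],"fingers":85},{"slide":[6,-25,0],"rot":[0,0,0],"fingers":85},{"slide":[4,-15,0],"rot":[0,0,0],"fingers":85},{"slide":[0,0,0],"rot":[0,0,0],"fingers":85},{"slide":[0,0,0],"rot":[0,0,0],"fingers":85},{"slide":[0,0,0],"rot":[0,0,0],"fingers":85},{"slide":[0,0,0],"rot":[0,0,0],"fingers":85}]'
python3 - <<'E'
from h import *
np.set_printoptions(precision=4,suppress=True)
im=snap('wrist','w2.png'); c=cm('wrist'); np.savez('w2.npz',*c); print(-cv2.Rodrigues(c[2])[0].T@c[3])
for q,z in [('roll_center',.077),('crossbar',.05),('marker',.003+.008),('stud_top',.082),('lever_tip',.047),('leg_bar',.048),('stand',.008)]:
    for d in robot.search_frame('wrist',q)[:3]:
        e=d['extent']; print(q,round(d['p'],2),np.round(e,1), back(c,[e[:2]],z)[0])
cv2.imwrite('pics/w2c.png',cv2.resize(im[190:430,220:460,::-1],None,fx=2.5,fy=2.5,interpolation=cv2.INTER_CUBIC))
E
```

```text
time: 3.35
ee_pos: [0.5742, -0.0948, 0.2313]
orientation: [0.702, 0.712, 0.0, -0.0]
ft_force: [-0.2, -0.8, -0.2]
opening: 0.0847
grip_force: 0.0
[ 0.5723 -0.0116  0.3739]
roll_center 0.91 [199.  218.2  56.2  61.7] [ 0.4622 -0.0929  0.077 ]
roll_center 0.8 [218.3 325.4  51.5  51.7] [ 0.4702 -0.2091  0.077 ]
roll_center 0.68 [314.1 390.2  47.3  43.1] [ 0.5716 -0.2937  0.077 ]
crossbar 0.97 [332.1 249.6 127.8 138.1] [ 0.5886 -0.1325  0.05  ]
marker 0.75 [332.5 199.6 132.6   4.8] [ 0.5894 -0.0877  0.011 ]
stud_top 0.8 [333.1 251.8 128.1 135.2] [ 0.588  -0.1228  0.082 ]
lever_tip 0.59 [309.1 266.8   9.6  16.2] [ 0.5646 -0.1537  0.047 ]
leg_bar 0.75 [335.5 250.6 125.4 135.3] [ 0.5923 -0.1343  0.048 ]
leg_bar 0.55 [138.  105.1  70.   78.6] [0.4038 0.0081 0.048 ]
stand 0.66 [335.  265.5 150.7 207.3] [ 0.5948 -0.1685  0.008 ]
```

View pics/w2c.png

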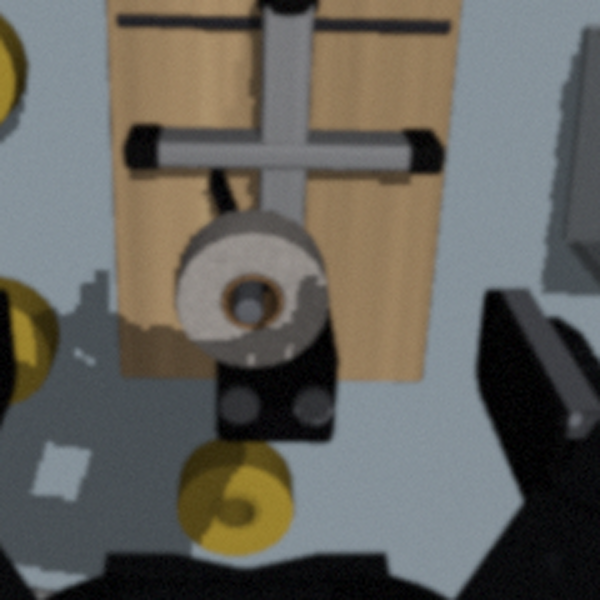

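The white roll's hole is at about crop (252,302), picture pixel (321,311). Crossbar, lever (crop (220,185)) and marker (crop y 20–27) are all clear. I fit the stand pose from these points.

```bash
cat > fit.py <<'E'
from h import *
from scipy.optimize import least_squares
np.set_printoptions(precision=4,suppress=True)
z=np.load('w2.npz'); c=[z[k] for k in z.files]
g=lambda a,b:(220+a/2.5,190+b/2.5)
# kind, (dx,y,z), px
P=[('m',(0,.075,.0095),g(118,20)),('m',(0,-.075,.0095),g(449,27)),
 ('s',(-.130,.080,.008),g(122,378)),('s',(-.130,-.080,.008),g(424,381)),
 ('c',(-.006,.052,.050),g(160,167)),('c',(-.006,-.052,.050),g(410,170)),
 ('c',(.006,.052,.050),g(160,140)),('c',(.006,-.052,.050),g(410,143)),
 ('c',(-.055,.014,.082),g(249,308))]
def model(p):
    X=[]
    for k,d,_ in P:
        x=d[0]+{'m':p[3],'c':p[4],'s':0}[k]; C,S=np.cos(p[2]),np.sin(p[2])
        X.append((p[0]+C*x-S*d[1],p[1]+S*x+C*d[1],d[2]))
    return proj(c,X)
px=np.array([q[2] for q in P])
r=least_squares(lambda p:(model(p)-px).ravel(),[.59,-.16,1.57,.07,.03])
print(r.x); print(model(r.x)-px)
p=r.x;C,S=np.cos(p[2]),np.sin(p[2]); W=lambda x,y:(p[0]+C*x-S*y,p[1]+S*x+C*y)
print('stud',W(p[4]-.055,.014),'travel',p[3]-p[4]); print('roll hole top', back(c,[g(252,302)],.077))
print('grip at cross start',W(p[4]-.006-.011,.0035),'bar',W(p[4],0),'mark',W(p[3],0))
E
python3 fit.py
```

```text
[ 0.5907 -0.148   1.5693  0.0603  0.0129]
[[-0.5917  0.4154]
 [ 0.7822 -0.3242]
 [-0.4616 -0.0792]
 [ 0.1347  0.1155]
 [ 0.5105 -0.2794]
 [-0.9977 -0.1295]
 [ 0.2998 -0.1902]
 [-0.0869  0.0069]
 [ 0.3427  0.5075]]
stud (np.float64(0.5766349874864951), np.float64(-0.19003200383719412)) travel 0.047380134719766445
roll hole top [[ 0.5775 -0.1896  0.077 ]]
grip at cross start (np.float64(0.5871901478433674), np.float64(-0.15204728862382558)) bar (np.float64(0.5907148261071258), np.float64(-0.13505238811993944)) mark (np.float64(0.5907836163567219), np.float64(-0.08767230333777828))
```

```bash
python3 -m pendant '[{"slide":[0.6,-19,-12],"rot":[0,0,-0.015],"fingers":85},{"slide":[0.6,-19,-12],"rot":[0,0,0],"fingers":85},{"slide":[0.6,-19,-12],"rot":[0,0,0],"fingers":85},{"slide":[0.6,-19,-12],"rot":[0,0,0],"fingers":85},{"slide":[0.6,-19,-12],"rot":[0,0,0],"fingers":85},{"slide":[0,0,-25],"rot":[0,0,0],"fingers":85},{"slide":[0,0,-25],"rot":[0,0,0],"fingers":85},{"slide":[0,0,-20],"rot":[0,0,0],"fingers":85}]'
python3 -m pendant '[{"slide":[0,0,-15],"rot":[0,0,0],"fingers":85},{"slide":[0,0,-20],"rot":[0,0,0],"fingers":85},{"slide":[0,0,-20],"rot":[0,0,0],"fingers":85},{"slide":[0,0,0],"rot":[0,0,0],"fingers":50},{"slide":[0,0,0],"rot":[0,0,0],"fingers":50},{"slide":[0,0,0],"rot":[0,0,0],"fingers":50},{"slide":[0,0,0],"rot":[0,0,0],"fingers":50},{"slide":[0,0,0],"rot":[0,0,0],"fingers":50}]'
```

```text
time: 4.55
ee_pos: [0.5765, -0.1921, 0.0989]
orientation: [0.708, 0.706, -0.0, -0.001]
ft_force: [-0.0, -0.6, -0.0]
opening: 0.0851
grip_force: 0.0
time: 5.35
ee_pos: [0.5778, -0.1912, 0.0472]
orientation: [0.708, 0.706, 0.0, 0.001]
ft_force: [-0.3, 0.8, -0.5]
opening: 0.0613
grip_force: 65.3
```

```bash
python3 -m pendant '[{"slide":[0,0,5],"rot":[0,0,0],"fingers":50},{"slide":[0,0,10],"rot":[0,0,0],"fingers":50},{"slide":[0,0,15],"rot":[0,0,0],"fingers":50},{"slide":[0,0,15],"rot":[0,0,0],"fingers":50},{"slide":[0,0,20],"rot":[0,0,0],"fingers":50},{"slide":[0,0,20],"rot":[0,0,0],"fingers":50},{"slide":[0,0,20],"rot":[0,0,0],"fingers":50},{"slide":[0,0,0],"rot":[0,0,0],"fingers":50}]'
python3 - <<'E'
from h import *
np.set_printoptions(precision=4,suppress=True)
g=lambda a,b:(180+a/2.66,170+b/2.66)
q=[g(101,181),g(244,218),g(208,362),g(57,323)]
b=back(cm('top'),q,.02); print(b,b.mean(0))
im=snap('wrist','w3.png')
print([(d['p'],d['extent']) for d in robot.search_frame('wrist','roll_center')[:3]])
E
```

```text
time: 6.15
ee_pos: [0.5798, -0.1922, 0.1568]
orientation: [0.708, 0.706, 0.001, 0.004]
ft_force: [0.1, -0.3, 0.0]
opening: 0.0614
grip_force: 65.4
[[0.5831 0.2966 0.02  ]
 [0.5388 0.1419 0.02  ]
 [0.3843 0.1837 0.02  ]
 [0.4306 0.3459 0.02  ]] [0.4842 0.242  0.02  ]
[(0.92, [147.1, 129.8, 82.4, 81.5]), (0.89, [176.8, 285.6, 74.1, 68.5]), (0.74, [317.0, 328.1, 150.8, 155.2])]
```

View pics/w3.png

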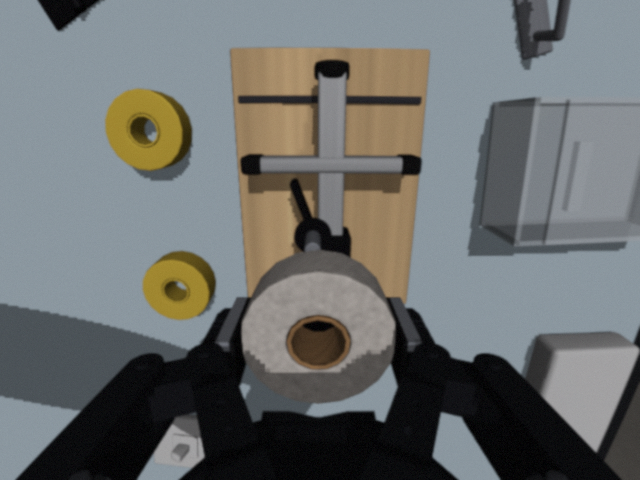

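The roll is held level between the fingers at (320,330) and is clear of the stud. I carry it to the tray.

```bash
python3 -m pendant '[{"slide":[-8,30,0],"rot":[0,0,0],"fingers":50},{"slide":[-10,47,0],"rot":[0,0,0],"fingers":50},{"slide":[-10,47,0],"rot":[0,0,0],"fingers":50},{"slide":[-10,47,0],"rot":[0,0,0],"fingers":50},{"slide":[-10,47,0],"rot":[0,0,0],"fingers":50},{"slide":[-10,47,0],"rot":[0,0,0],"fingers":50},{"slide":[-10,47,0],"rot":[0,0,0],"fingers":50},{"slide":[-10,47,0],"rot":[0,0,0],"fingers":50}]'
python3 -m pendant '[{"slide":[-9,40,0],"rot":[0,0,0],"fingers":50},{"slide":[-9,35,0],"rot":[0,0,0],"fingers":50},{"slide":[0,0,-25],"rot":[0,0,0],"fingers":50},{"slide":[0,0,-35],"rot":[0,0,0],"fingers":50},{"slide":[0,0,-35],"rot":[0,0,0],"fingers":50},{"slide":[0,0,-25],"rot":[0,0,0],"fingers":50},{"slide":[0,0,-15],"rot":[0,0,0],"fingers":50},{"slide":[0,0,0],"rot":[0,0,0],"fingers":50}]'
python3 - <<'E'
from h import *
im=snap('wrist','w4.png')
E
```

```text
time: 7.05
ee_pos: [0.4976, 0.1697, 0.1499]
orientation: [0.708, 0.706, -0.001, -0.001]
ft_force: [0.5, -0.2, -1.3]
opening: 0.0613
grip_force: 65.4
time: 7.85
ee_pos: [0.4787, 0.2422, 0.0132]
orientation: [0.708, 0.706, -0.003, -0.002]
ft_force: [-0.7, -0.4, -1.1]
opening: 0.0613
grip_force: 65.5
```

View pics/w4.png

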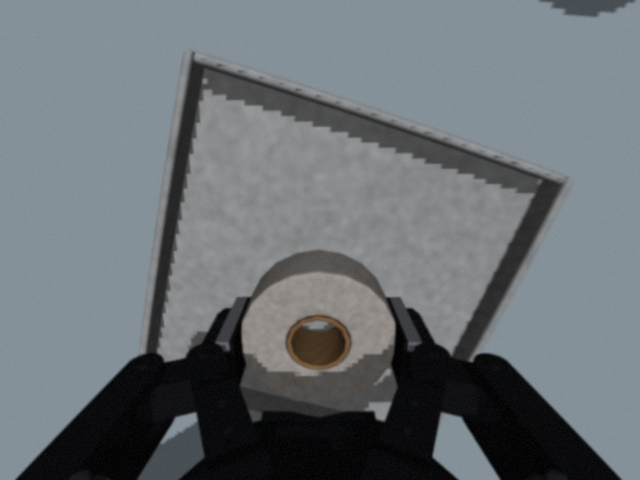

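The roll hangs level at (320,330), well inside the tray walls (corners (190,55) and (567,180)). I lower it gently.

```bash
python3 -m pendant '[{"slide":[0,0,-4],"rot":[0,0,0],"fingers":50},{"slide":[0,0,-3],"rot":[0,0,0],"fingers":50},{"slide":[0,0,-2],"rot":[0,0,0],"fingers":50},{"slide":[0,0,-1],"rot":[0,0,0],"fingers":50},{"slide":[0,0,-1],"rot":[0,0,0],"fingers":50},{"slide":[0,0,0],"rot":[0,0,0],"fingers":50},{"slide":[0,0,0],"rot":[0,0,0],"fingers":50},{"slide":[0,0,0],"rot":[0,0,0],"fingers":50}]'
python3 - <<'E'
from h import *
c=cm('wrist'); print(c[3])
E
```

```text
time: 8.7
ee_pos: [0.4814, 0.243, 0.0054]
orientation: [0.708, 0.706, 0.0, 0.0]
ft_force: [-0.0, -0.1, -1.6]
opening: 0.0616
grip_force: 65.5
[-0.47996598  0.26191221  0.24636652]
```

```bash
python3 -m pendant '[{"slide":[0,0,-1],"rot":[0,0,0],"fingers":50},{"slide":[0,0,-1],"rot":[0,0,0],"fingers":50},{"slide":[0,0,-1],"rot":[0,0,0],"fingers":50},{"slide":[0,0,0],"rot":[0,0,0],"fingers":50},{"slide":[0,0,0],"rot":[0,0,0],"fingers":50},{"slide":[0,0,0],"rot":[0,0,0],"fingers":50},{"slide":[0,0,0],"rot":[0,0,0],"fingers":50},{"slide":[0,0,0],"rot":[0,0,0],"fingers":50}]'

```

```text
time: 9.5
ee_pos: [0.4814, 0.243, 0.0024]
orientation: [0.708, 0.706, 0.0, 0.0]
ft_force: [-0.7, -0.0, -0.4]
opening: 0.0613
grip_force: 65.5
```

```bash
python3 -m pendant '[{"slide":[0,0,-1],"rot":[0,0,0],"fingers":50},{"slide":[0,0,0],"rot":[0,0,0],"fingers":50},{"slide":[0,0,-1],"rot":[0,0,0],"fingers":50},{"slide":[0,0,0],"rot":[0,0,0],"fingers":50},{"slide":[0,0,-0.5],"rot":[0,0,0],"fingers":50},{"slide":[0,0,0],"rot":[0,0,0],"fingers":50},{"slide":[0,0,0],"rot":[0,0,0],"fingers":50},{"slide":[0,0,0],"rot":[0,0,0],"fingers":50}]'

```

```text
time: 10.3
ee_pos: [0.4814, 0.243, -0.0001]
orientation: [0.708, 0.706, 0.0, 0.0]
ft_force: [0.5, -0.2, -0.2]
opening: 0.0613
grip_force: 65.5
```

```bash
python3 -m pendant '[{"slide":[0,0,-0.5],"rot":[0,0,0],"fingers":50},{"slide":[0,0,0],"rot":[0,0,0],"fingers":50},{"slide":[0,0,-0.5],"rot":[0,0,0],"fingers":50},{"slide":[0,0,0],"rot":[0,0,0],"fingers":50},{"slide":[0,0,-0.5],"rot":[0,0,0],"fingers":50},{"slide":[0,0,0],"rot":[0,0,0],"fingers":50},{"slide":[0,0,0],"rot":[0,0,0],"fingers":50},{"slide":[0,0,0],"rot":[0,0,0],"fingers":50}]'

```

```text
time: 11.1
ee_pos: [0.4814, 0.243, -0.0013]
orientation: [0.708, 0.706, -0.0, -0.0]
ft_force: [-3.1, -1.1, 5.5]
opening: 0.0616
grip_force: 69.7
```

Contact is felt (5.5 N). I open, rise and check the roll.

```bash
python3 -m pendant '[{"slide":[0,0,0],"rot":[0,0,0],"fingers":70},{"slide":[0,0,0],"rot":[0,0,0],"fingers":85},{"slide":[0,0,0],"rot":[0,0,0],"fingers":85},{"slide":[0,0,10],"rot":[0,0,0],"fingers":85},{"slide":[0,0,30],"rot":[0,0,0],"fingers":85},{"slide":[0,0,45],"rot":[0,0,0],"fingers":85},{"slide":[0,0,45],"rot":[0,0,0],"fingers":85},{"slide":[0,0,45],"rot":[0,0,0],"fingers":85}]'
python3 -m pendant '[{"slide":[12,-45,0],"rot":[0,0,0],"fingers":85},{"slide":[12,-45,0],"rot":[0,0,0],"fingers":85},{"slide":[13,-46,0],"rot":[0,0,0],"fingers":85},{"slide":[13,-46,0],"rot":[0,0,0],"fingers":85},{"slide":[13,-46,0],"rot":[0,0,0],"fingers":85},{"slide":[13,-46,0],"rot":[0,0,0],"fingers":85},{"slide":[13,-46,0],"rot":[0,0,0],"fingers":85},{"slide":[13,-46,0],"rot":[0,0,0],"fingers":85}]'
python3 -m pendant '[{"slide":[2,-18,0],"rot":[0,0,0],"fingers":85},{"slide":[2,-16,0],"rot":[0,0,0],"fingers":85},{"slide":[0,0,0],"rot":[0,0,0],"fingers":85},{"slide":[0,0,0],"rot":[0,0,0],"fingers":85},{"slide":[0,0,0],"rot":[0,0,0],"fingers":85},{"slide":[0,0,0],"rot":[0,0,0],"fingers":85},{"slide":[0,0,0],"rot":[0,0,0],"fingers":85},{"slide":[0,0,0],"rot":[0,0,0],"fingers":85}]'
python3 - <<'E'
from h import *
np.set_printoptions(precision=4,suppress=True)
im=snap('wrist','w5.png'); c=cm('wrist'); np.savez('w5.npz',*c)
t=snap('top','t5.png'); ct=cm('top')
for d in robot.search_frame('top','roll_center')[:4]:
    print('roll',round(d['p'],2),np.round(d['extent'],1),back(ct,[d['extent'][:2]],.029)[0])
a=cv2.resize(im[:400,170:470,::-1],None,fx=1.5,fy=1.5,interpolation=cv2.INTER_CUBIC)
b=cv2.resize(t[240:310,200:270,::-1],(300,300),interpolation=cv2.INTER_CUBIC)
o=np.zeros((600,750,3),np.uint8); o[:,:450]=a; o[:300,450:]=b; cv2.imwrite('pics/m5.png',o)
E
```

```text
time: 11.9
ee_pos: [0.4811, 0.243, 0.1756]
orientation: [0.708, 0.706, 0.0, 0.0]
ft_force: [0.4, 0.3, -0.2]
opening: 0.0847
grip_force: 0.0
time: 12.7
ee_pos: [0.5836, -0.125, 0.1742]
orientation: [0.708, 0.706, 0.0, 0.001]
ft_force: [0.7, 0.4, -0.1]
opening: 0.0848
grip_force: 0.0
time: 13.5
ee_pos: [0.5873, -0.1563, 0.1734]
orientation: [0.707, 0.707, 0.0, 0.0]
ft_force: [0.2, 0.3, -0.5]
opening: 0.0852
grip_force: 0.0
roll 0.86 [441.9 235.7  25.2  20.6] [ 0.5729 -0.3506  0.029 ]
roll 0.68 [409.8 280.9  23.7  17.9] [ 0.4453 -0.2534  0.029 ]
roll 0.6 [238.6 272.8  22.7  15.6] [0.4811 0.2373 0.029 ]
```

View pics/m5.png

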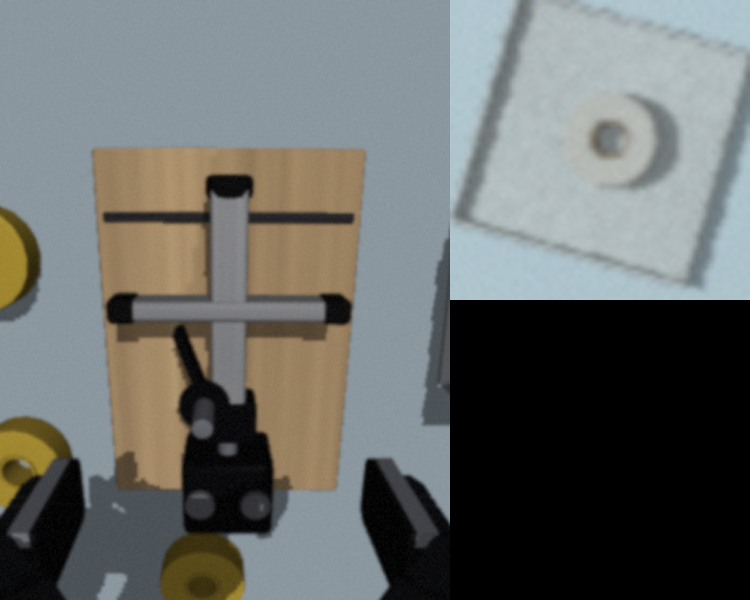

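The roll lies flat in the middle of the tray (top picture pixel (239,273)). On the stand, the marker is at crop y 217, the crossbar at y 312 and the open lever's tip at (181,330). I refit the pose from this nearer view.

```bash
sed -e "s/w2.npz/w5.npz/" -e "s#^g=.*#g=lambda a,b:(170+a/1.5,b/1.5)#" -e "/^P=/,/^ ('c',(-.055/d" fit.py > fit2.py
python3 - <<'E'
s=open('fit2.py').read()
s=s.replace("def model","""P=[('m',(0,.075,.0095),g(104,217)),('m',(0,-.075,.0095),g(354,218)),
('s',(.1,.08,.008),g(94,149)),('s',(.1,-.08,.008),g(365,150)),('s',(-.13,.08,.008),g(116,490)),('s',(-.13,-.08,.008),g(337,490)),
('c',(-.006,.052,.05),g(133,322)),('c',(-.006,-.052,.05),g(325,322)),('c',(.006,.052,.05),g(133,302)),('c',(.006,-.052,.05),g(325,302)),
('c',(-.055,.014,.082),g(202,429))]
def model""",1).replace("print('roll","#")
open('fit2.py','w').write(s)
E
python3 fit2.py
```

```text
[ 0.5904 -0.149   1.5652  0.0613  0.0129]
[[-0.3791  0.0081]
 [ 0.0651  0.0216]
 [-1.9188 -0.4935]
 [ 1.5223 -0.3415]
 [ 0.3698  0.6196]
 [-0.1471  1.0241]
 [ 1.3534  0.2138]
 [-1.3548  0.6581]
 [ 0.5956 -0.6825]
 [-0.3664 -0.2173]
 [ 0.2516 -0.1789]]
stud (np.float64(0.5761944438587535), np.float64(-0.190961238288226)) travel 0.04842726638358708
grip at cross start (np.float64(0.5869079578910599), np.float64(-0.15302088223982324)) bar (np.float64(0.5905034962570596), np.float64(-0.1360408320673819)) mark (np.float64(0.5907758104709987), np.float64(-0.08761433132289499))
```

```bash
python3 -m pendant '[{"slide":[0,-1,-30],"rot":[0,0,0],"fingers":85},{"slide":[0,0,-30],"rot":[0,0,0],"fingers":85},{"slide":[0,0,-30],"rot":[0,0,0],"fingers":85},{"slide":[0,0,-30],"rot":[0,0,0],"fingers":85},{"slide":[0,0,-20],"rot":[0,0,0],"fingers":85},{"slide":[0,0,-16],"rot":[0,0,0],"fingers":85},{"slide":[0,0,0],"rot":[0,0,0],"fingers":85},{"slide":[0,0,0],"rot":[0,0,0],"fingers":85}]'
python3 -m pendant '[{"slide":[0,4,0],"rot":[0,0,0],"fingers":85},{"slide":[0,6,0],"rot":[0,0,0],"fingers":85},{"slide":[0,8,0],"rot":[0,0,0],"fingers":85},{"slide":[0,8,0],"rot":[0,0,0],"fingers":85},{"slide":[0,8,0],"rot":[0,0,0],"fingers":85},{"slide":[0,6,0],"rot":[0,0,0],"fingers":85},{"slide":[0,0,0],"rot":[0,0,0],"fingers":85},{"slide":[0,0,0],"rot":[0,0,0],"fingers":85}]'
python3 - <<'E'
from h import *
im=snap('wrist','w6.png'); c=cm('wrist'); np.savez('w6.npz',*c)
E
```

```text
time: 14.45
ee_pos: [0.5878, -0.1582, 0.0178]
orientation: [0.708, 0.706, 0.0, 0.0]
ft_force: [-0.5, -0.5, 0.7]
opening: 0.0849
grip_force: 0.0
time: 15.25
ee_pos: [0.5888, -0.1196, 0.0192]
orientation: [0.708, 0.706, 0.0, 0.003]
ft_force: [1.3, -6.4, -0.4]
opening: 0.0849
grip_force: 3.0
```

View pics/w6.png

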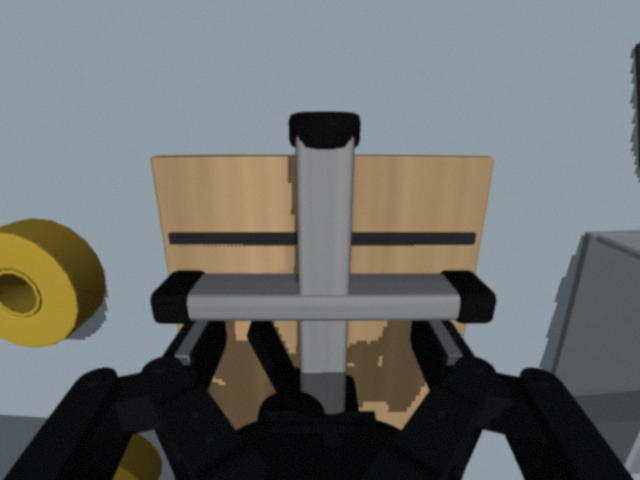

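The fingers push the crossbar (6.4 N of spring force); its top edges are at v=296 and 319, and the marker is at v=239. I compute the remaining travel.

```bash
python3 - <<'E'
from h import *
np.set_printoptions(precision=4,suppress=True)
z=np.load('w6.npz'); c=[z[k] for k in z.files]
im=cv2.imread('pics/w6.png',0).astype(float)
for us in [(205,285),(365,445)]:
    col=im[225:330,us[0]:us[1]].mean(1); d=np.diff(col); print(us,[(225+i,round(x,1)) for i,x in enumerate(d) if abs(x)>6])
print(back(c,[(240,296),(240,319),(400,296),(400,319)],.050)[:,:2])
print(back(c,[(235,239),(410,239)],.0095)[:,:2], back(c,[(169,239),(475,239)],.0095)[:,:2])
E
```

```text
(205, 285) [(230, np.float64(-15.4)), (231, np.float64(-39.6)), (232, np.float64(-38.4)), (233, np.float64(-12.5)), (242, np.float64(12.9)), (243, np.float64(25.9)), (244, np.float64(28.4)), (245, np.float64(26.0)), (246, np.float64(13.4)), (271, np.float64(-10.3)), (272, np.float64(-25.1)), (273, np.float64(-24.4)), (274, np.float64(-9.6)), (293, np.float64(8.2)), (294, np.float64(9.8)), (295, np.float64(10.0)), (296, np.float64(10.2)), (297, np.float64(6.5)), (316, np.float64(-6.4)), (317, np.float64(-11.6)), (318, np.float64(-13.9)), (319, np.float64(-9.8)), (320, np.float64(-6.9)), (321, np.float64(-6.2))]
(365, 445) [(230, np.float64(-14.8)), (231, np.float64(-36.0)), (232, np.float64(-33.8)), (233, np.float64(-10.3)), (242, np.float64(6.8)), (243, np.float64(22.4)), (244, np.float64(31.8)), (245, np.float64(25.7)), (246, np.float64(10.7)), (271, np.float64(-10.8)), (272, np.float64(-20.9)), (273, np.float64(-19.9)), (274, np.float64(-6.7)), (293, np.float64(9.3)), (294, np.float64(12.6)), (295, np.float64(12.9)), (296, np.float64(10.3)), (316, np.float64(-7.2)), (317, np.float64(-13.3)), (318, np.float64(-14.0)), (319, np.float64(-9.2))]
[[ 0.5584 -0.0966]
 [ 0.5575 -0.1067]
 [ 0.6192 -0.0969]
 [ 0.6201 -0.1071]]
[[ 0.5478 -0.0875]
 [ 0.6331 -0.0879]] [[ 0.5152 -0.0874]
 [ 0.6655 -0.0881]]
```

```bash
python3 -m pendant '[{"slide":[0,4,0],"rot":[0,0,0],"fingers":85},{"slide":[0,4,0],"rot":[0,0,0],"fingers":85},{"slide":[0,4,0],"rot":[0,0,0],"fingers":85},{"slide":[0,2,0],"rot":[0,0,0],"fingers":85},{"slide":[0,0,0],"rot":[0,0,0],"fingers":85},{"slide":[0,0,0],"rot":[0,0,0],"fingers":85},{"slide":[0,0,0],"rot":[0,0,0],"fingers":85},{"slide":[0,0,0],"rot":[0,0,0],"fingers":85}]'
cat > chk.py <<'E'
from h import *
import sys
np.set_printoptions(precision=4,suppress=True)
im=snap('wrist',sys.argv[1]); c=cm('wrist'); s=robot.observe(); print(s['ee_pos'],s['ft_force'],s['opening'])
gr=im.mean(2)
for us in [(205,285),(365,445)]:
    d=np.diff(gr[180:350,us[0]:us[1]].mean(1)); print(us,[(180+i,round(x)) for i,x in enumerate(d) if abs(x)>6])
for q in ['marker','crossbar']: print(q,[(round(d['p'],2),np.round(d['extent'],1)) for d in robot.search_frame('wrist',q)[:2]])
np.savez('last.npz',*c)
E
python3 chk.py w7.png
```

```text
time: 16.1
ee_pos: [0.5889, -0.1058, 0.0192]
orientation: [0.708, 0.706, 0.0, 0.003]
ft_force: [0.5, -6.7, -1.3]
opening: 0.085
grip_force: 3.1
[ 0.5889 -0.1059  0.0192] [ 0.9487 -5.4416 -0.3822] 0.0846114573942079
(205, 285) [(181, -7), (182, -19), (183, -23), (185, 19), (186, 18), (187, 6), (256, -14), (257, -37), (258, -37), (259, -11), (268, 13), (269, 25), (270, 24), (271, 16), (273, -21), (274, -13), (293, 8), (294, 10), (295, 10), (296, 10), (297, 7), (317, -11), (318, -14), (319, -12), (320, -9), (321, -6)]
(365, 445) [(182, -16), (183, -22), (185, 12), (186, 10), (256, -14), (257, -34), (258, -32), (259, -8), (268, 8), (269, 29), (270, 31), (271, 6), (272, -17), (273, -16), (293, 10), (294, 12), (295, 13), (296, 11), (316, -7), (317, -13), (318, -14), (319, -10)]
marker [(0.77, array([322.1, 263.7, 298.6,  10.6]))]
crossbar [(0.69, array([321.8, 265.8, 345.1, 310.7]))]
```

View pics/w7.png

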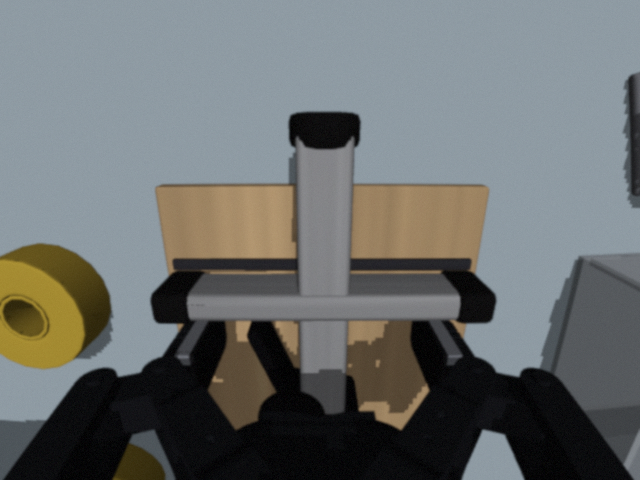

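```bash
cat > pos.py <<'E'
from h import *
import sys
z=np.load('last.npz'); c=[z[k] for k in z.files]
v=eval(sys.argv[1])
f=lambda v,zz,off:[round(1000*(back(c,[(u,v)],zz)[0,1]-off),1) for u in (245,405)]
n=['mk front','mk rear','cb front low','cb front top','cb rear top']
for a,b,zz,o in zip(n,v,[.008,.011,.026,.05,.05],[.003,-.003,.006,.006,-.006]): print(a,f(b,zz,o))
E
python3 pos.py '[258.0,270.3,273.7,295.7,318.8]'
```

```text
mk front [np.float64(-87.3), np.float64(-87.7)]
mk rear [np.float64(-86.7), np.float64(-87.1)]
cb front low [np.float64(-90.6), np.float64(-91.0)]
cb front top [np.float64(-88.6), np.float64(-89.0)]
cb rear top [np.float64(-86.8), np.float64(-87.2)]
```

The marker is at y=-87.2 mm and the crossbar at about -88, roughly 1 mm short. I nudge it and close the fingers.

```bash
python3 -m pendant '[{"slide":[-1.5,1,0],"rot":[0,0,0],"fingers":85},{"slide":[0,0,0],"rot":[0,0,0],"fingers":85},{"slide":[0,0,0],"rot":[0,0,0],"fingers":70},{"slide":[0,0,0],"rot":[0,0,0],"fingers":65},{"slide":[0,0,0],"rot":[0,0,0],"fingers":65},{"slide":[0,0,0],"rot":[0,0,0],"fingers":65},{"slide":[0,0,0],"rot":[0,0,0],"fingers":65},{"slide":[0,0,0],"rot":[0,0,0],"fingers":65}]'
python3 chk.py w8.png
```

```text
time: 17.05
ee_pos: [0.5897, -0.1056, 0.0209]
orientation: [0.708, 0.706, 0.002, 0.006]
ft_force: [2.8, -7.1, 2.6]
opening: 0.0648
grip_force: 3.2
[ 0.5897 -0.1055  0.0209] [ 3.2562 -6.7723  2.1202] 0.06488298138900968
(205, 285) [(182, -17), (183, -24), (184, -10), (185, 17), (186, 19), (187, 7), (255, -7), (256, -24), (257, -40), (258, -27), (268, 19), (269, 30), (270, 18), (271, -10), (272, -17), (273, -8), (294, 19), (295, 17), (296, 6), (301, -7), (302, -7), (314, -6), (315, -12), (316, -15), (317, -14), (318, -15), (319, -11)]
(365, 445) [(182, -17), (183, -22), (185, 12), (186, 11), (255, -13), (256, -32), (257, -33), (258, -12), (267, 8), (268, 24), (269, 21), (271, -12), (272, -7), (291, 9), (292, 8), (293, 14), (294, 14), (295, 6), (314, -10), (315, -14), (316, -13), (317, -10), (318, -6)]
marker [(0.91, array([318.4, 265.1, 297.5,  15.1]))]
crossbar [(0.92, array([319.6, 264.6, 342.3, 309.3]))]
```

```bash
python3 pos.py '[257.2,269.3,272.2,294.5,316.9]'
```

```text
mk front [np.float64(-87.1), np.float64(-87.8)]
mk rear [np.float64(-86.5), np.float64(-87.1)]
cb front low [np.float64(-90.2), np.float64(-90.8)]
cb front top [np.float64(-88.6), np.float64(-89.1)]
cb rear top [np.float64(-86.5), np.float64(-87.2)]
```

```bash
python3 -m pendant '[{"slide":[0,1.2,0],"rot":[0,0,0],"fingers":65},{"slide":[0,0,0],"rot":[0,0,0],"fingers":65},{"slide":[0,0,0],"rot":[0,0,0],"fingers":55},{"slide":[0,0,0],"rot":[0,0,0],"fingers":48},{"slide":[0,0,0],"rot":[0,0,0],"fingers":48},{"slide":[0,0,0],"rot":[0,0,0],"fingers":48},{"slide":[0,0,0],"rot":[0,0,0],"fingers":48},{"slide":[0,0,0],"rot":[0,0,0],"fingers":48}]'
python3 chk.py w9.png
```

```text
time: 18.0
ee_pos: [0.5889, -0.1044, 0.021]
orientation: [0.708, 0.706, 0.001, 0.005]
ft_force: [0.6, -6.8, 5.0]
opening: 0.0478
grip_force: 5.2
[ 0.589  -0.1044  0.021 ] [ 0.4222 -6.7268  3.902 ] 0.047977938490554484
(205, 285) [(184, -13), (185, -21), (186, -13), (187, 6), (188, 16), (189, 11), (257, -8), (258, -26), (259, -39), (260, -24), (269, 8), (270, 17), (271, 13), (291, 9), (292, 10), (293, 11), (294, 10), (295, 6), (314, -8), (315, -14), (316, -14), (317, -11), (318, -9), (319, -6)]
(365, 445) [(184, -13), (185, -23), (186, -14), (187, 8), (188, 14), (189, 7), (257, -12), (258, -30), (259, -35), (260, -13), (270, 11), (271, 13), (272, 7), (290, 6), (291, 11), (292, 13), (293, 13), (294, 10), (314, -11), (315, -12), (316, -8)]
marker [(0.83, array([320.7, 266.4, 292.8,  12.3]))]
crossbar [(0.83, array([322.1, 263.7, 340.5, 307.9]))]
```

```bash
python3 pos.py '[259.1,271.2,271.5,293.3,316.3]'
```

```text
mk front [np.float64(-87.1), np.float64(-87.6)]
mk rear [np.float64(-86.5), np.float64(-87.0)]
cb front low [np.float64(-88.8), np.float64(-89.3)]
cb front top [np.float64(-87.0), np.float64(-87.5)]
cb rear top [np.float64(-85.2), np.float64(-85.8)]
```

The crossbar is centred over the marker to within about 1 mm. I close the fingers fully on lever and leg.

```bash
python3 -m pendant '[{"slide":[0,0,0],"rot":[0,0,0],"fingers":40},{"slide":[0,0,0],"rot":[0,0,0],"fingers":32},{"slide":[0,0,0],"rot":[0,0,0],"fingers":20},{"slide":[0,0,0],"rot":[0,0,0],"fingers":15},{"slide":[0,0,0],"rot":[0,0,0],"fingers":15},{"slide":[0,0,0],"rot":[0,0,0],"fingers":15},{"slide":[0,0,0],"rot":[0,0,0],"fingers":15},{"slide":[0,0,0],"rot":[0,0,0],"fingers":15}]'
python3 chk.py w10.png
```

```text
time: 18.95
ee_pos: [0.5882, -0.1043, 0.0211]
orientation: [0.708, 0.706, 0.0, 0.004]
ft_force: [-1.2, -6.7, 6.7]
opening: 0.0244
grip_force: 67.5
[ 0.5882 -0.1043  0.0211] [-0.3798 -7.0207  6.1975] 0.024149152929083675
(205, 285) [(184, -7), (185, -20), (186, -19), (188, 16), (189, 14), (257, -8), (258, -24), (259, -38), (260, -24), (269, 6), (270, 14), (271, 11), (291, 8), (292, 10), (293, 10), (294, 10), (314, -8), (315, -12), (316, -7), (318, 7)]
(365, 445) [(184, -13), (185, -23), (186, -14), (187, 8), (188, 13), (189, 7), (257, -11), (258, -30), (259, -34), (260, -13), (270, 11), (271, 13), (272, 7), (291, 11), (292, 13), (293, 13), (294, 10), (314, -10), (315, -10), (317, 6), (343, -9), (344, -10), (345, -8), (346, -8), (347, -6)]
marker [(0.74, array([323.1, 265.6, 292.8,  12.1]))]
crossbar [(0.9, array([324.2, 265. , 344.2, 308.8]))]
```

View pics/w10.png

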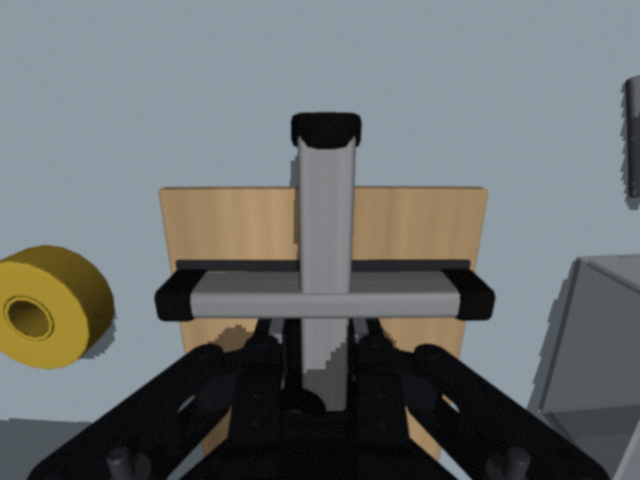

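The fingers pinch lever and leg. The opening of 24.4 mm carries the same 2.6 mm pad offset as on the roll, so leg and lever are 27 mm thick and the lever is shut. The crossbar (v≈305) still stands over the marker.

```bash
python3 -c "
from station import robot
print(robot.sign_off())"
```

```text
the job is handed in; nothing more can be done
None
```

I handed the job in at about 19 s: the roll lies flat in the tray, the crossbar is over the marker to within about 1 mm by the wrist camera, and the lever is pressed shut and still pinched to the leg; the sign-off gave no verdict.

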